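Scrape the trimming plate clean

TASK

Take the wooden scraper block from its rest and wipe all five loose cork trimmings off the aluminium plate, over its open edge into the steel trough, touching the trimmings only with the scraper and pressing on the plate with no more than 40 N. Then stand the scraper back in its rest, setting it down rather than dropping it, and leave the ball rack, jar, core mould and seam pricker where they are.

Things in the scene. Friction and masses are not known exactly. Their poses are not given: they have to be found in the camera images.
- station: Fixed aluminium plate on a pine base. Origin on the shelf under the plate's centre, z up, +x = wiping direction. Plate x -110..110, y -100..100 mm, top 45 mm above the shelf. Pine lips 10 mm wide, tops at 56 mm, along both sides (inner faces y = +-90) and the back (inner face x = -100); the edge at x = +110 is open.
- trough (a point): Centre of the floor of the dark steel trough, fixed to the station directly beyond the plate's open edge; axes as the station's, this point at station x 155, y 0, z 6 mm. Inside 90 (x) by 190 (y) mm, walls up to 50 mm above the shelf.
- rest: Fixed shallow wooden rest for the scraper, 60 (x) by 140 (y) mm outside. Origin: centre of its underside on the shelf. Floor 8 mm high, rim 14 mm high, inside 46 (x) by 124 (y) mm. It stands on one side of the station, left or right.
- scraper: Dark wooden scraper block with a steel foot, 160 g or so, standing upright in its rest. Origin: centre of its underside. Blade part 24 (x) by 100 (y) mm, up to 36 mm height; on it a grip ridge 18 (x) by 64 (y) mm from 36 to 76 mm height. Pinch the ridge across x from above. Both sides are alike.
- chip1: Loose cork trimming, 28 (x) by 20 (y) mm, 8 mm thick, stepped up to 13 mm over half its length; about 10 g, one of five alike on the plate. Origin: centre of its underside.
- chip2: Loose cork trimming, 28 (x) by 20 (y) mm, 8 mm thick, stepped up to 13 mm over half its length; about 10 g, one of five alike on the plate. Origin: centre of its underside.
- chip3: Loose cork trimming, 28 (x) by 20 (y) mm, 8 mm thick, stepped up to 13 mm over half its length; about 10 g, one of five alike on the plate. Origin: centre of its underside.
- chip4: Loose cork trimming, 28 (x) by 20 (y) mm, 8 mm thick, stepped up to 13 mm over half its length; about 10 g, one of five alike on the plate. Origin: centre of its underside.
- chip5: Loose cork trimming, 28 (x) by 20 (y) mm, 8 mm thick, stepped up to 13 mm over half its length; about 10 g, one of five alike on the plate. Origin: centre of its underside.
- rack: Bystander: slatted pine rack with four red balls in a row, 75 (x) by 330 (y) mm, 94 mm tall, beyond the station. Origin: centre of underside.
- jar: Bystander: green glass jar with steel lid, 60 mm diameter, 95 mm tall. Origin: centre of underside.
- mould: Bystander: squat round aluminium core mould, 84 mm diameter, 40 mm tall, on the side of the station where the rest is not. Origin: centre of underside.
- pricker: Bystander: seam pricker lying flat along its x, dark handle 85 mm long and 18 mm thick, thin steel spike 75 mm to +x. Origin: at the front end of the handle, on the shelf.

How it is judged:
By the outcome, as a careful person would: the job done as asked, in the order asked, and still so for the second after the job is handed in, with the robot touching nothing.
It also fails if it takes over 53 s, if anything falls off the work surface, if the arm or the gripper's body presses on something with over 40 N, if the wrist force passes 120 N, or if a joint passes its speed limit or range.

ROBOT

A 6-joint arm with a two-finger parallel gripper is mounted at the origin on the work surface. World frame = base frame: x ahead of the robot, y to its left, z up, the work surface at z = 0. Lengths are in m, angles in rad, forces in N, time in s.
With the tool pointing down it reaches from about 0.375 to 0.9 m from the base axis. Payload 3.1 kg.
Tool frame: the origin (TCP) lies at the very end of the fingers, on their centre line; the grasp point (between the pads) lies 19 mm behind it; z points along the fingers, y is the line along which they close (so a half turn about z gives the same grasp; the last joint's range is limited). The gripper opens to 85 mm and grips with 20 to 120 N. Pads are 22 mm wide; open, the fingers measure 114 mm over their backs; the gripper's body (76 mm by 85 mm) begins 54 mm behind the grasp point. The pads swing forward as they close: fully open they stand 13 mm farther back than shut.
Start: joints at [-1.296, 0.527, 1.433, -0, 1.181, -0.178], TCP at [0.273, -0.562, 0.231] pointing down, gripper open.
Joint ranges: [-3.08, 3.08], [-0.75, 2.2], [0.22, 2.44], [-1.43, 4.57], [0, 2.65], [-2.85, 2.85]. Speed limits (rad/s): [2.79, 2.79, 3.14, 3.14, 3.14, 3.14].

INTERFACE

Orientations are given as a unit quaternion [x, y, z, w].
In Python, from station import telemetry, snapshot, ticket gives the robot as it stands.
- The arm moves only by the tool move_arm, never from a script. Its argument "commands" is text: rows parted by semicolons, each of 7 numbers parted by spaces: the shift along the tool's x, y, z in mm, then the turn, a rotation vector about the tool's x, y, z in degrees, then the opening, from -1 (shut) to 1 (fully open). A call has exactly 5 rows; each row is the pose to reach, as a shift and turn from the pose commanded when the call began, along the tool's axes at that moment; what a row does not reach only later rows make up. A row lasts 1/8 s, in which the tool goes at most 62.5 mm and 10.7 degrees, less where a joint would pass 70% of its speed; a pose out of reach is approached as far as the arm can. A call with a gripper value outside its range is refused whole. The fingers move at their own pace and stop on an object; "grip_force" is the grip in N (left out, the last holds). Time passes only in rows, so rows that repeat a pose let the fingers close, or fill a call up. It gives the time, the measured TCP pose, the force, the opening and the grip force at its end, in the units of the state.
- telemetry.sense(): the state, without advancing time (a new reading comes with each control period).
- snapshot(name): name is "scene" or "top" or "wrist"; returns a dict with "image" (480x640x3 uint8, red, green, blue), "fx", "fy", "cx", "cy" (pixels), "pose" (4x4, takes a point from camera to world coordinates). Camera axes: x right, y down, z forward; pixel columns grow to the right and rows downward; lengths in m; the calibration is good to about 2 mm. A picture is of the moment at which its call begins. There is no depth.
- ticket.sign_off(): hands the job in; it is judged then, once.
The state is a dict: "t": time; "q": joint angles; "qd": joint speeds; "tau": joint torques, N m; "tcp_pos": TCP position; "tool_rot": TCP orientation; "force": force on the tool from outside, world axes, zero at the start; "ft_torque": the same for the moment, N m; "finger_gap": opening from 0.0 (shut) to 1.0 (fully open); "gripper_force": force on a finger pad.
Only numpy, scipy, OpenCV 4.12 (cv2) and the standard library are available. Lean on these libraries where they do the work, as an engineer would, in place of code of your own. Each camera call takes 0.05 s, during which the arm holds its last target. There are 200 camera calls.

## Working session

There is one attempt and no reset: what is moved stays moved. The work goes in short steps, Python scripts to look and compute and a tool call to move; the robot and the scene stay as the last step left them, time stands still between calls to the robot, and variables do not carry over. Pictures are saved under pics/ and viewed, at most 10 in all, crops included, and the job is handed in when it is done.

Besides the shell and the picture viewer there is one more tool, called after ">>>" as name(argument=value, ...), one argument or row to a line, values as JSON. move_arm: Moves the arm, as the interface text tells. Its arguments: {"type":"object","properties":{"commands":{"type":"string"},"grip_force":{"type":"number"}},"required":["commands"]}

```bash
mkdir -p pics; ls
python3 - <<'E'
from station import telemetry, snapshot
import cv2,numpy as np
s=telemetry.sense(); print(s['t'],s['tcp_pos'],s['tool_rot'],s['finger_gap'])
for n in ("scene","top"):
    d=snapshot(n); cv2.imwrite(f"pics/{n}0.png",d["image"][:,:,::-1]); print(n,d['fx'],d['fy'],d['cx'],d['cy'],np.round(d['pose'],4).tolist())
    np.savez(f"{n}0.npz",**d)
E
```

```text
pics
0.0 [ 0.27322765 -0.56128884  0.23030786] [ 9.74484268e-01  2.24453006e-01 -6.24876380e-05 -1.12021032e-03] 0.9988706582762349
scene 515.5903744818214 515.5903744818214 309.2933072823641 247.2153973087126 [[-0.8526, 0.326, -0.4084, 1.1013], [0.5225, 0.5455, -0.6553, 0.7574], [0.0092, -0.7721, -0.6354, 0.8086], [0.0, 0.0, 0.0, 1.0]]
top 490.00040100922274 490.00040100922274 319.5097042747802 239.03465625228918 [[-0.0255, -0.9785, 0.2045, 0.4357], [-0.9997, 0.0239, -0.0102, -0.0094], [0.0051, -0.2047, -0.9788, 1.0044], [0.0, 0.0, 0.0, 1.0]]
```

View pics/top0.png

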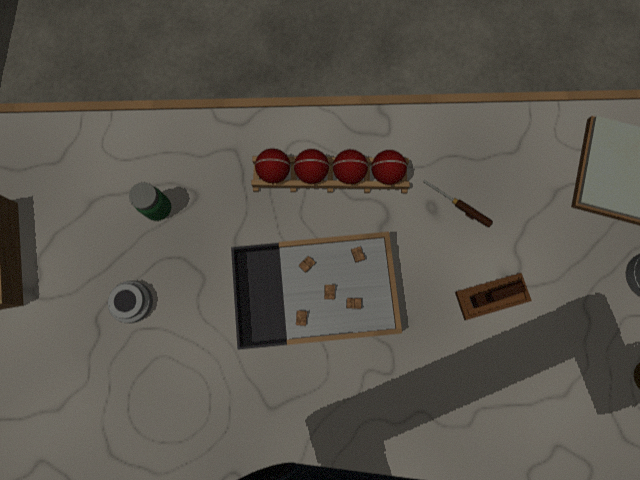

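View pics/scene0.png

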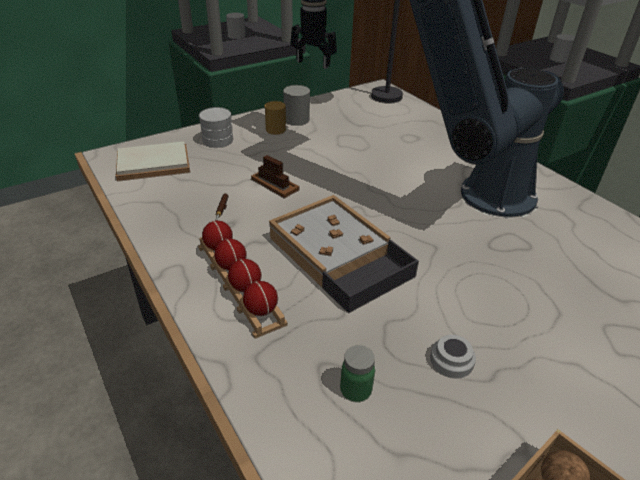

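The top view shows the trough on the left (px 235–283), the plate at 283–400 × 235–345 with its open edge to the left, the five chips near (307,264), (358,255), (330,291), (354,302) and (302,317), and the scraper in its rest at about (493,297). I'll enlarge it for corners.

Run:
```python
import cv2
im=cv2.imread("pics/top0.png")
a=cv2.resize(im[225:357,225:411],None,fx=4,fy=4,interpolation=cv2.INTER_CUBIC)
b=cv2.resize(im[265:325,450:536],None,fx=8,fy=8,interpolation=cv2.INTER_CUBIC)
b=cv2.convertScaleAbs(b,alpha=2)
cv2.imwrite("pics/c1.png",a);cv2.imwrite("pics/c2.png",b)
```

```text
(no output)
```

View pics/c1.png

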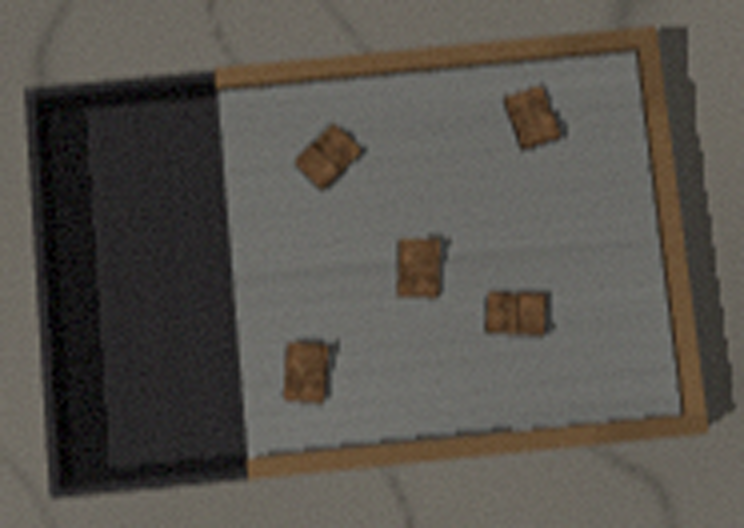

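View pics/c2.png

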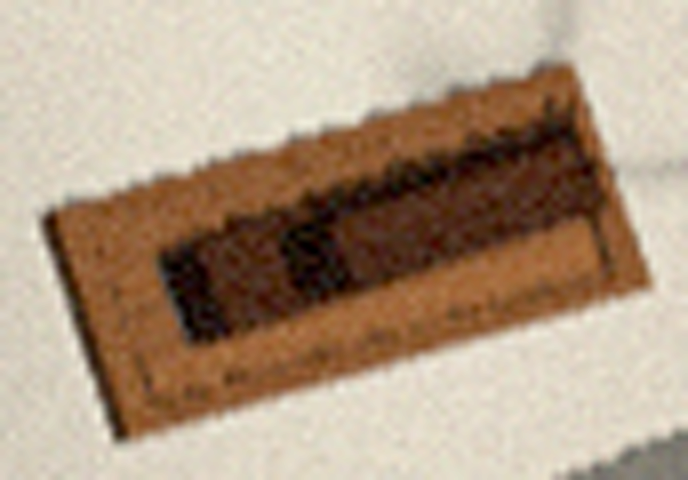

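The crops show the plate lips' outer corners at (657,27), (708,428), (217,72) and (248,477), and the rest rim at (58,212), (125,430), (652,285) and (575,65). The scraper's ridge top is about (335,215), (578,130), (605,205) and (352,290), with the blade's left end at (160,250) and (190,342). Next I fit poses to these.

```bash
cat > h.py <<'E'
import numpy as np
from scipy.optimize import least_squares
class Cam:
    def __init__(s,d): s.d={k:np.array(d[k]) for k in d.keys() if k!='image'}
    def proj(s,P):
        T=np.linalg.inv(s.d['pose']); p=np.asarray(P)@T[:3,:3].T+T[:3,3]
        return np.c_[s.d['fx']*p[:,0]/p[:,2]+s.d['cx'], s.d['fy']*p[:,1]/p[:,2]+s.d['cy']]
    def back(s,u,z):
        r=np.array([(u[0]-s.d['cx'])/s.d['fx'],(u[1]-s.d['cy'])/s.d['fy'],1.]); r=s.d['pose'][:3,:3]@r
        o=s.d['pose'][:3,3]; return o+r*(z-o[2])/r[2]
def w(p,L):
    L=np.asarray(L,float)/1000; c,s_=np.cos(p[2]),np.sin(p[2])
    return np.c_[p[0]+c*L[:,0]-s_*L[:,1], p[1]+s_*L[:,0]+c*L[:,1], L[:,2]]
def fit(cam,L,uv,x0):
    r=least_squares(lambda p:(cam.proj(w(p,L))-uv).ravel(),x0,x_scale=[.1,.1,1])
    return r.x, np.round(r.fun.reshape(-1,2),1)
E
python3 - <<'E'
from h import *
c=Cam(np.load("top0.npz"))
f=lambda a,k,o:(np.array(a)+.5)/k-.5+o
S,e=fit(c,[(-110,-100,56),(-110,100,56),(110,-100,56),(110,100,56)],f([(657,27),(708,428),(217,72),(248,477)],4,(225,225)),[.4,0,1.57])
print("station",S,np.degrees(S[2]),e.tolist())
R,e=fit(c,[(30,70,14),(-30,70,14),(-30,-70,14),(30,-70,14)],f([(58,212),(125,430),(652,285),(575,65)],8,(450,265)),[.3,-.37,.2])
print("rest",R,np.degrees(R[2]),e.tolist())
K,e=fit(c,[(9,32,84),(9,-32,84),(-9,-32,84),(-9,32,84),(12,50,44),(-12,50,44)],f([(335,215),(578,130),(605,205),(352,290),(160,250),(190,342)],8,(450,265)),R)
print("scraper",K,np.degrees(K[2]),e.tolist())
for u in [(328,156),(533,117),(420,268),(518,314),(306,372)]:
    P=c.back(f(u,4,225),.055); d=P[:2]-S[:2]; cs,sn=np.cos(S[2]),np.sin(S[2])
    print(np.round([cs*d[0]+sn*d[1],-sn*d[0]+cs*d[1]],3), np.round(P,3))
for n,u,z in [("mould",(127,300),.04),("jar",(144,194),.095)]: print(n,c.back(u,z))
E
```

```text
station [ 0.53952982 -0.05476956  1.64478543] 94.23926317090567 [[-0.2, -0.6], [0.5, 1.1], [-0.6, -1.2], [0.3, 0.6]]
rest [ 0.51772481 -0.36862372  0.23895191] 13.690936151759022 [[-0.7, -0.9], [0.4, 0.8], [0.4, 0.6], [-0.2, -0.5]]
scraper [ 0.51923142 -0.36788783  0.27067741] 15.508673257119874 [[-2.6, 0.2], [-1.4, 0.9], [-1.2, 0.6], [-1.3, -0.0], [3.1, -1.0], [3.7, -0.7]]
[ 0.058 -0.05 ] [0.586 0.007 0.055]
[-0.044 -0.06 ] [ 0.602 -0.094  0.055]
[0.019 0.009] [ 0.53  -0.036  0.055]
[-0.025  0.035] [ 0.506 -0.083  0.055]
[0.079 0.053] [0.481 0.02  0.055]
mould [0.52462796 0.36005937 0.04      ]
jar [0.72274495 0.31742184 0.095     ]
```

```bash
cat >> h.py <<'E'
from scipy.spatial.transform import Rotation as Ro
def go(xyz_mm,yaw_deg=None):
    """tool-frame shift/turn from now to world TCP xyz (mm), tool pointing down, tool x at yaw"""
    from station import telemetry
    s=telemetry.sense(); R=Ro.from_quat(s['tool_rot']); a=R.as_matrix()[:,0]
    y0=np.degrees(np.arctan2(a[1],a[0])); y=y0 if yaw_deg is None else yaw_deg
    T=Ro.from_euler('z',y,degrees=True)*Ro.from_quat([1,0,0,0])
    print("t",s['t'],"tcp",np.round(np.array(s['tcp_pos'])*1000,1),"yaw",round(y0,1),"F",np.round(s['force'],1),"gap",round(s['finger_gap'],3))
    print("shift",np.round(R.inv().apply(np.array(xyz_mm)-1000*np.array(s['tcp_pos'])),1),"turn",np.round((R.inv()*T).as_rotvec(degrees=True),1))
E
python3 - <<'E'
from h import *
c=Cam(np.load("top0.npz"))
f=lambda a,k,o:(np.array(a)+.5)/k-.5+o
K,e=fit(c,[(9,32,84),(9,-32,84),(-9,-32,84),(-9,32,84),(12,50,44),(-12,50,44),(12,50,8)],f([(335,215),(578,130),(605,205),(352,290),(205,242),(235,332),(160,250)],8,(450,265)),[.518,-.368,.25])
print("scraper",K,np.degrees(K[2]),e.tolist())
go((518,-369,180),104)
E
```

```text
scraper [ 0.52017937 -0.37159575  0.28210548] 16.1634532402676 [[-0.7, -0.2], [0.4, 0.2], [0.7, -0.1], [0.7, -0.4], [-0.7, -0.2], [0.1, 0.3], [-0.6, 0.5]]
t 0.1 tcp [ 273.3 -561.4  230.4] yaw 25.9 F [-0.9  0.2  0.9] gap 1.004
shift [304.2 -65.8  50.6] turn [ -0.1  -0.1 -78.1]
```

>>> move_arm(
  commands="50 -10 10 0 0 -10 1;110 -25 20 0 0 -20 1;170 -38 30 0 0 -30 1;230 -50 40 0 0 -40 1;280 -60 50 0 0 -50 1",
)

```text
t: 0.72
tcp_pos: [0.5004, -0.3836, 0.1806]
tool_rot: [0.786, 0.618, 0.0, -0.0]
force: [0.1, -1.1, -0.1]
finger_gap: 1.0
gripper_force: 0.0
```

```bash
python3 -c "
from h import *
go((520,-371,180),105)"
```

```text
t 0.725 tcp [ 500.4 -383.6  180.6] yaw 76.3 F [ 0.1 -1.1 -0.1] gap 1.0
shift [16.9 16.   0.6] turn [ -0.   -0.  -28.7]
```

>>> move_arm(
  commands="6 6 0 0 0 -10 1;12 11 0 0 0 -20 1;17 16 0 0 0 -28.5 1;17 16 0 0 0 -28.5 1;17 16 0 0 0 -28.5 1",
)

```text
t: 1.35
tcp_pos: [0.5183, -0.3729, 0.181]
tool_rot: [0.613, 0.79, -0.0, -0.0]
force: [0.2, 0.6, -0.8]
finger_gap: 1.003
gripper_force: 0.0
```

Run:
```python
from h import *
from station import snapshot
import cv2
go((520,-371,180),105)
d=snapshot("wrist"); np.savez("w1.npz",**d)
im=d["image"][:,:,::-1].copy(); print(np.round(d['pose'],3).tolist())
c=Cam(d)
for n,p in [("scr",c.proj(w([.5202,-.3716,.282],[(9,32,84),(9,-32,84),(-9,-32,84),(-9,32,84)]))),("rest",c.proj(w([.5177,-.3686,.239],[(30,70,14),(-30,70,14),(-30,-70,14),(30,-70,14)])))]:
    print(n,p.round(0).tolist()); cv2.polylines(im,[p.round().astype(np.int32)],True,(0,255,0) if n=="scr" else (255,0,0),1)
cv2.imwrite("pics/w1.png",cv2.convertScaleAbs(im,alpha=1.5))
```

```text
t 1.35 tcp [ 518.3 -372.9  181. ] yaw 104.3 F [ 0.2  0.6 -0.8] gap 1.003
shift [1.4 2.1 1. ] turn [-0.  -0.  -0.7]
[[0.969, 0.235, 0.074, 0.5], [0.247, -0.924, -0.293, -0.298], [-0.0, 0.302, -0.953, 0.324], [0.0, 0.0, 0.0, 1.0]]
scr [[330.0, 191.0], [332.0, 273.0], [309.0, 273.0], [305.0, 192.0]]
rest [[352.0, 130.0], [283.0, 129.0], [286.0, 275.0], [346.0, 276.0]]
```

View pics/w1.png

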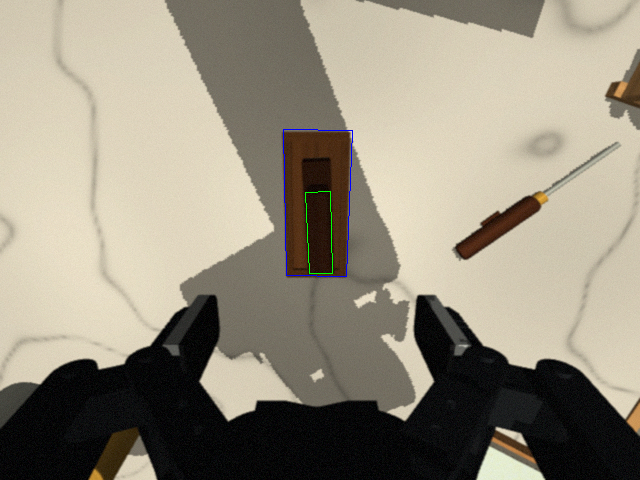

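The overlays match the rest and ridge (top at about px 306–330 × 190–273), so I'll descend to TCP z = 52 mm.

>>> move_arm(
  commands="1 2 40 0 0 -1.2 1;1.5 2 85 0 0 -1.2 1;1.5 2 115 0 0 -1.2 1;1.5 2 129 0 0 -1.2 1;1.5 2 129 0 0 -1.2 1",
)

```text
t: 2.02
tcp_pos: [0.5198, -0.3709, 0.0517]
tool_rot: [0.605, 0.796, 0.0, -0.001]
force: [-0.2, -0.1, 0.4]
finger_gap: 0.998
gripper_force: 0.0
```

>>> move_arm(
  commands="0 0 0 0 0 0 -1;0 0 0 0 0 0 -1;0 0 0 0 0 0 -1;0 0 0 0 0 0 -1;0 0 0 0 0 0 -1",
  grip_force=50,
)

```text
t: 2.65
tcp_pos: [0.5205, -0.3713, 0.0531]
tool_rot: [0.604, 0.797, -0.0, 0.001]
force: [-0.5, -0.2, 4.5]
finger_gap: 0.207
gripper_force: 49.4
```

Run:
```python
from h import *
go((520,-371,140),105)
```

```text
t 2.65 tcp [ 520.5 -371.3   53.1] yaw 105.6 F [-0.5 -0.2  4.5] gap 0.207
shift [  0.3  -0.3 -86.9] turn [0.  0.1 0.6]
```

>>> move_arm(
  commands="0 0 -20 0 0 0 -1;0 0 -60 0 0 -5 -1;45 10 -87 0 0 -15 -1;95 22 -87 0 0 -25 -1;145 33 -87 0 0 -35 -1",
)

```text
t: 3.28
tcp_pos: [0.5129, -0.2213, 0.1407]
tool_rot: [0.334, 0.942, -0.0, 0.001]
force: [0.3, 0.6, -2.1]
finger_gap: 0.201
gripper_force: 48.9
```

Run:
```python
from h import *
go((509,-129,140),184.2)
```

```text
t 3.275 tcp [ 512.9 -221.3  140.7] yaw 140.9 F [ 0.3  0.6 -2.1] gap 0.201
shift [61.2 69.2  0.6] turn [ -0.    0.1 -43.3]
```

>>> move_arm(
  commands="15 17 0 0 0 -10 -1;30 34 0 0 0 -20 -1;45 51 0 0 0 -30 -1;61 69 0 0 0 -40 -1;61 69 0 0 0 -43.3 -1",
)

```text
t: 3.9
tcp_pos: [0.5087, -0.1283, 0.14]
tool_rot: [-0.037, 0.999, 0.0, -0.001]
force: [0.1, -0.0, -2.4]
finger_gap: 0.202
gripper_force: 49.0
```

Run:
```python
from h import *
from station import snapshot
import cv2
go((509,-129,92),184.2)
d=snapshot("top"); np.savez("t1.npz",**d)
im=d["image"][:,:,::-1].copy(); c=Cam(d)
for z in (95,131,171):
    a,b=((12,50) if z<140 else (9,32))
    p=c.proj(w([.509,-.129,1.6448],[(a,b,z),(a,-b,z),(-a,-b,z),(-a,b,z)]))
    cv2.polylines(im,[p.round().astype(np.int32)],True,(0,255,0),1)
cv2.imwrite("pics/t1.png",cv2.resize(cv2.convertScaleAbs(im[215:365,225:425],alpha=1.8),None,fx=4,fy=4))
```

```text
t 3.9 tcp [ 508.7 -128.3  140. ] yaw -175.8 F [ 0.1 -0.  -2.4] gap 0.202
shift [-0.3 -0.8 48. ] turn [ 0.1 -0.1  0. ]
```

View pics/t1.png

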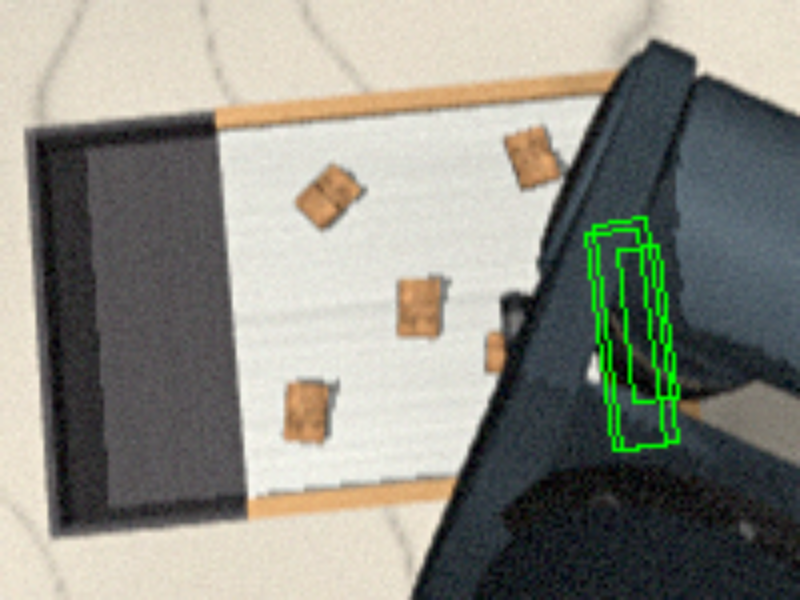

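The top view shows the five chips unmoved; the arm hides the scraper. Tool x now equals station y and tool y equals station x, so I'll lower.

>>> move_arm(
  commands="0 0 20 0 0 0 -1;0 0 40 0 0 0 -1;0 0 47 0 0 0 -1;0 0 49 0 0 0 -1;0 0 49 0 0 0 -1",
)

```text
t: 4.58
tcp_pos: [0.5099, -0.1307, 0.0908]
tool_rot: [-0.034, 0.999, -0.0, 0.0]
force: [0.2, -0.3, -2.6]
finger_gap: 0.202
gripper_force: 48.9
```

>>> move_arm(
  commands="0 0 0.5 0 0 0 -1;0 0 1 0 0 0 -1;0 0 1 0 0 0 -1;0 0 1 0 0 0 -1;0 0 1 0 0 0 -1",
)

```text
t: 5.2
tcp_pos: [0.5099, -0.1306, 0.09]
tool_rot: [-0.034, 0.999, -0.0, 0.001]
force: [0.2, -0.3, 4.9]
finger_gap: 0.201
gripper_force: 50.1
```

>>> move_arm(
  commands="0 10 0 0 0 0 -1;0 25 0 0 0 0 -1;0 40 0 0 0 0 -1;0 55 0 0 0 0 -1;0 70 0 0 0 0 -1",
)

```text
t: 5.82
tcp_pos: [0.5058, -0.0605, 0.09]
tool_rot: [-0.035, 0.999, -0.001, 0.001]
force: [-0.2, -4.6, 5.4]
finger_gap: 0.206
gripper_force: 50.2
```

Run:
```python
from h import *
p=w([.5395,-.0548,1.6448],[(121,36,90)])[0]*1000; print(p)
go(p,184.2)
```

```text
[494.65225934  63.2071191   90.        ]
t 5.825 tcp [505.8 -60.5  90. ] yaw -176.0 F [-0.2 -4.6  5.4] gap 0.206
shift [  2.5 124.2  -0.2] turn [-0.1  0.2 -0.2]
```

>>> move_arm(
  commands="0.5 15 0 0 0 0 -1;1 30 0 0 0 0 -1;1.5 45 0 0 0 0 -1;2 60 0 0 0 0 -1;2 75 0 0 0 0 -1",
)

```text
t: 6.45
tcp_pos: [0.4985, 0.0144, 0.09]
tool_rot: [-0.035, 0.999, -0.001, 0.001]
force: [0.7, -3.9, 6.9]
finger_gap: 0.202
gripper_force: 50.3
```

>>> move_arm(
  commands="0 15 0 0 0 0 -1;0 30 0 0 0 0 -1;0 45 0 0 0 0 -1;0 52 0 0 0 0 -1;0 52 0 0 0 0 -1",
)

```text
t: 7.08
tcp_pos: [0.4926, 0.0672, 0.0887]
tool_rot: [-0.035, 0.999, 0.0, -0.001]
force: [-1.0, -0.4, -2.3]
finger_gap: 0.202
gripper_force: 49.1
```

Run:
```python
from h import *
from station import snapshot
import cv2
p=w([.5395,-.0548,1.6448],[(-82,-36,130)])[0]*1000; print(p)
go(p,184.2)
a=snapshot("top")["image"];b=snapshot("scene")["image"]
o=np.hstack([cv2.resize(x,(400,int(400*x.shape[0]/x.shape[1]))) for x in (a[215:365,215:415],b[180:320,260:440])]) if 0 else None
A=cv2.resize(a[215:365,215:415],(400,300));B=cv2.resize(b[185:320,250:430],(400,300))
cv2.imwrite("pics/p1.png",cv2.convertScaleAbs(np.hstack([A,B])[:,:,::-1],alpha=1.8))
```

```text
[ 581.46423103 -133.91386297  130.        ]
t 7.075 tcp [492.6  67.2  88.7] yaw -176.0 F [-1.  -0.4 -2.3] gap 0.202
shift [ -74.6 -206.8  -41.6] turn [ 0.1 -0.1 -0.2]
```

View pics/p1.png

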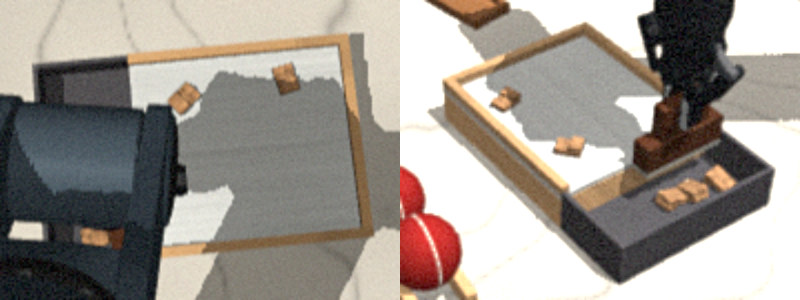

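Three chips are in the trough (right panel, about (665–720, 180–195)) and two remain by the far lip. I'll lift and go back for the second pass.

>>> move_arm(
  commands="0 0 -20 0 0 0 -1;0 0 -42 0 0 0 -1;-18 -50 -42 0 0 0 -1;-36 -100 -42 0 0 0 -1;-55 -150 -42 0 0 0 -1",
)

```text
t: 7.8
tcp_pos: [0.559, -0.0813, 0.1308]
tool_rot: [-0.034, 0.999, 0.0, -0.001]
force: [0.9, 0.6, -1.9]
finger_gap: 0.2
gripper_force: 49.1
```

>>> move_arm(
  commands="-12 -35 0 0 0 0 -1;-20 -57 0 0 0 0 -1;-20 -57 0 0 0 0 -1;-20 -57 20 0 0 0 -1;-20 -57 33 0 0 0 -1",
)

```text
t: 8.43
tcp_pos: [0.5814, -0.1333, 0.0973]
tool_rot: [-0.035, 0.999, 0.001, -0.001]
force: [-0.5, 0.6, -1.2]
finger_gap: 0.204
gripper_force: 49.4
```

Run:
```python
from h import *
p=w([.5395,-.0548,1.6448],[(-82,-36,90)])[0]*1000; print(p)
go(p,184.2)
```

```text
[ 581.46423103 -133.91386297   90.        ]
t 8.425 tcp [ 581.4 -133.3   97.3] yaw -176.0 F [-0.5  0.6 -1.2] gap 0.204
shift [-0.  -0.6  7.3] turn [ 0.1 -0.2 -0.2]
```

>>> move_arm(
  commands="0 0 4 0 0 0 -1;0 0 6 0 0 0 -1;0 0 7 0 0 0 -1;0 0 7.3 0 0 0 -1;0 0 7.3 0 0 0 -1",
)

```text
t: 9.05
tcp_pos: [0.5832, -0.1355, 0.0914]
tool_rot: [-0.034, 0.999, -0.0, 0.0]
force: [0.2, -0.5, -1.7]
finger_gap: 0.201
gripper_force: 49.3
```

>>> move_arm(
  commands="0 10 0 0 0 0 -1;0 25 0 0 0 0 -1;0 40 0 0 0 0 -1;0 55 0 0 0 0 -1;0 70 0 0 0 0 -1",
)

```text
t: 9.68
tcp_pos: [0.578, -0.0641, 0.091]
tool_rot: [-0.035, 0.999, 0.0, -0.0]
force: [-0.4, 0.1, -2.2]
finger_gap: 0.205
gripper_force: 49.2
```

Run:
```python
from h import *
p=w([.5395,-.0548,1.6448],[(124,-36,90)])[0]*1000; print(p)
go(p,184.2)
```

```text
[566.2333853   71.52231042  90.        ]
t 9.675 tcp [578.  -64.1  91. ] yaw -176.0 F [-0.4  0.1 -2.2] gap 0.205
shift [  2.3 136.1   1.1] turn [ 0.  -0.  -0.2]
```

>>> move_arm(
  commands="0.5 15 0.7 0 0 0 -1;1 30 0.9 0 0 0 -1;1.5 45 0.9 0 0 0 -1;2 60 0.9 0 0 0 -1;2 75 0.9 0 0 0 -1",
)

```text
t: 10.3
tcp_pos: [0.5709, 0.0101, 0.0901]
tool_rot: [-0.034, 0.999, 0.0, -0.0]
force: [-0.0, -0.4, -1.4]
finger_gap: 0.201
gripper_force: 49.3
```

>>> move_arm(
  commands="0 15 0 0 0 0 -1;0 30 0 0 0 0 -1;0 45 0 0 0 0 -1;0 61 0 0 0 0 -1;0 61 0 0 0 0 -1",
)

```text
t: 10.92
tcp_pos: [0.5665, 0.0713, 0.0901]
tool_rot: [-0.035, 0.999, 0.0, -0.0]
force: [-0.5, 0.3, -2.6]
finger_gap: 0.203
gripper_force: 49.3
```

Run:
```python
from h import *
from station import snapshot
import cv2
go((566,71,140),184.2)
a=snapshot("top")["image"];b=snapshot("scene")["image"]
A=cv2.resize(a[215:365,215:415],(400,300));B=cv2.resize(b[185:320,250:430],(400,300))
cv2.imwrite("pics/p2.png",cv2.convertScaleAbs(np.hstack([A,B])[:,:,::-1],alpha=1.8))
```

```text
t 10.925 tcp [566.5  71.3  90.1] yaw -175.9 F [-0.5  0.3 -2.6] gap 0.203
shift [  0.5  -0.3 -49.9] turn [ 0.  -0.  -0.1]
```

View pics/p2.png

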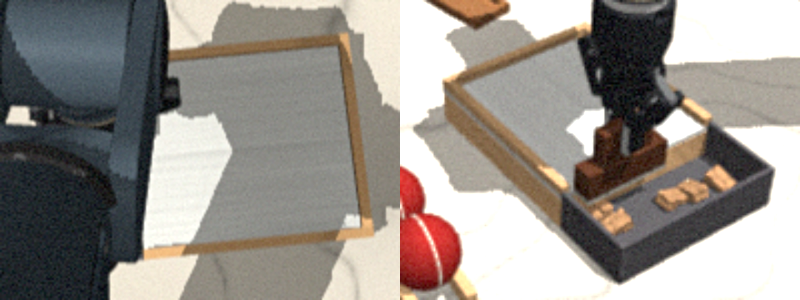

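All five chips are in the trough (three at x 665–720, two at about (605,215)) and the plate is clear. Returning the scraper.

>>> move_arm(
  commands="0 0 -20 0 0 0 -1;0 0 -45 0 0 0 -1;0 -45 -50 0 0 0 -1;0 -95 -50 0 0 8 -1;0 -150 -50 0 0 18 -1",
)

```text
t: 11.65
tcp_pos: [0.5772, -0.0815, 0.1404]
tool_rot: [0.125, 0.992, -0.0, 0.0]
force: [0.5, -0.7, -1.9]
finger_gap: 0.2
gripper_force: 49.4
```

Run:
```python
from h import *
go((519,-370,140),104.8)
```

```text
t 11.65 tcp [577.2 -81.5 140.4] yaw 165.6 F [ 0.5 -0.7 -1.9] gap 0.2
shift [ -15.2 -293.9    0.5] turn [ 0.   0.  60.8]
```

>>> move_arm(
  commands="-3 -50 0 0 0 10 -1;-6 -100 0 0 0 20 -1;-9 -150 0 0 0 30 -1;-12 -200 0 0 0 40 -1;-14 -245 0 0 0 50 -1",
)

```text
t: 12.28
tcp_pos: [0.5303, -0.3234, 0.1401]
tool_rot: [0.534, 0.846, -0.0, 0.0]
force: [1.5, -0.5, -2.5]
finger_gap: 0.204
gripper_force: 49.4
```

Run:
```python
from h import *
go((519,-370,70),104.8)
```

```text
t 12.275 tcp [ 530.3 -323.4  140.1] yaw 115.5 F [ 1.5 -0.5 -2.5] gap 0.204
shift [-37.2 -30.2  70.1] turn [-0.   0.  10.7]
```

>>> move_arm(
  commands="-20 -16 0 0 0 6 -1;-37 -30 0 0 0 10.7 -1;-37 -30 5 0 0 10.7 -1;-37 -30 40 0 0 10.7 -1;-37 -30 70 0 0 10.7 -1",
)

```text
t: 12.9
tcp_pos: [0.5201, -0.3659, 0.069]
tool_rot: [0.606, 0.795, 0.0, -0.001]
force: [0.7, -0.0, -3.2]
finger_gap: 0.202
gripper_force: 49.4
```

Run:
```python
from h import *
go((519,-370,53),104.8)
```

```text
t 12.9 tcp [ 520.1 -365.9   69. ] yaw 105.3 F [ 0.7 -0.  -3.2] gap 0.202
shift [-3.7 -2.1 16. ] turn [-0.  -0.1  0.5]
```

>>> move_arm(
  commands="-3 -1 3 0 0 0 -1;-3 -1 8 0 0 0 -1;-3 -1 12 0 0 0 -1;-3 -1 14.5 0 0 0 -1;-3 -1 15 0 0 0 -1",
)

```text
t: 13.52
tcp_pos: [0.5204, -0.3703, 0.0555]
tool_rot: [0.607, 0.795, -0.0, 0.0]
force: [-0.1, -0.1, -2.2]
finger_gap: 0.203
gripper_force: 49.2
```

>>> move_arm(
  commands="0 0 0.4 0 0 0 -1;0 0 0.8 0 0 0 -1;0 0 0.8 0 0 0 -1;0 0 0.8 0 0 0 -1;0 0 0.8 0 0 0 -1",
)

```text
t: 14.15
tcp_pos: [0.5203, -0.3703, 0.0543]
tool_rot: [0.607, 0.795, -0.0, 0.0]
force: [0.2, 1.2, -1.8]
finger_gap: 0.201
gripper_force: 49.2
```

Not yet in contact; about 1.2 mm to go.

>>> move_arm(
  commands="0 0 0.4 0 0 0 -1;0 0 0.8 0 0 0 -1;0 0 1.2 0 0 0 -1;0 0 1.5 0 0 0 -1;0 0 1.5 0 0 0 -1",
)

```text
t: 14.78
tcp_pos: [0.5202, -0.3702, 0.0531]
tool_rot: [0.607, 0.795, -0.0, 0.0]
force: [-1.0, 0.9, 0.7]
finger_gap: 0.201
gripper_force: 49.8
```

>>> move_arm(
  commands="0 0 0.2 0 0 0 0;0 0 0.2 0 0 0 1;0 0 0.2 0 0 0 1;0 0 0.2 0 0 0 1;0 0 0.2 0 0 0 1",
)

```text
t: 15.4
tcp_pos: [0.5202, -0.3703, 0.0526]
tool_rot: [0.607, 0.795, -0.0, 0.0]
force: [0.2, 0.9, -0.4]
finger_gap: 0.997
gripper_force: 0.0
```

>>> move_arm(
  commands="0 0 0 0 0 0 1;0 0 -20 0 0 0 1;0 0 -60 0 0 0 1;0 0 -110 0 0 0 1;0 0 -150 0 0 0 1",
)

```text
t: 16.02
tcp_pos: [0.5207, -0.3707, 0.2063]
tool_rot: [0.607, 0.795, -0.0, 0.002]
force: [-0.3, -1.8, 0.2]
finger_gap: 1.002
gripper_force: 0.0
```

>>> move_arm(
  commands="-30 0 0 0 0 0 1;-70 0 0 0 0 0 1;-110 0 0 0 0 0 1;-140 0 0 0 0 0 1;-140 0 0 0 0 0 1",
)

```text
t: 16.65
tcp_pos: [0.557, -0.5075, 0.2037]
tool_rot: [0.608, 0.794, -0.0, 0.001]
force: [0.4, 0.1, 0.4]
finger_gap: 1.001
gripper_force: 0.0
```

Run:
```python
from h import *
from station import snapshot
import cv2
go((520,-500,200))
a=snapshot("top")["image"];b=snapshot("scene")["image"]
A=a[140:440,220:620] ;A=cv2.resize(a[215:345,225:545],(800,325));B=cv2.resize(b[140:310,200:440],(400,275));C=cv2.resize(a[265:325,450:536],(400,275))
cv2.imwrite("pics/p3.png",cv2.convertScaleAbs(np.vstack([A,np.hstack([B,C])])[:,:,::-1],alpha=1.8))
```

```text
t 16.65 tcp [ 557.  -507.5  203.7] yaw 105.1 F [0.4 0.1 0.4] gap 1.001
shift [ 16.9 -33.7   3.6] turn [0.  0.1 0. ]
```

View pics/p3.png

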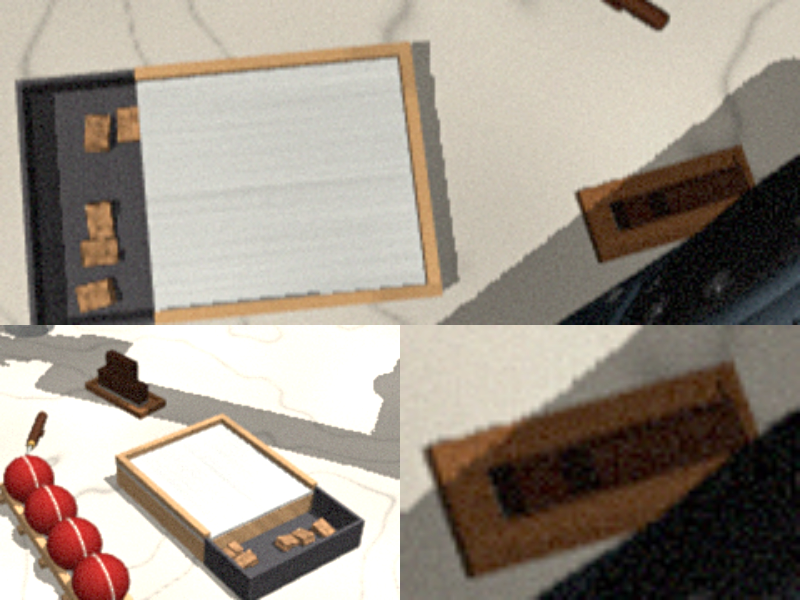

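The plate is bare. All five chips lie in the trough: three at x 80–120, y 205–310 and two at about (97,130) and (128,125). The scraper stands upright in its rest and the bystanders seen are unmoved. Handing in.

```bash
python3 -c "
from station import ticket
print(ticket.sign_off())"
```

```text
the job is handed in; nothing more can be done
None
```

The job is handed in at about 17 s of the 53 s allowed: all five trimmings are in the trough, the scraper was set down upright in its rest, and force readings while wiping stayed below about 10 N; the rack and pricker looked unmoved in the last picture, while the jar and mould were out of its frame and the arm never went near them.

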